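# Put the bottle ledge back in order

## Robot

A 6-joint arm with a two-finger parallel gripper is mounted at the origin on the work surface. World frame = base frame: x ahead of the robot, y to its left, z up, the work surface at z = 0. Lengths are in m, angles in degrees, forces in N, time in s.
With the tool pointing down it reaches from about 0.375 to 0.9 m from the base axis. Payload 3.1 kg.
Tool frame: the origin (TCP) lies at the very end of the fingers, on their centre line; the grasp point (between the pads) lies 19 mm behind it; z points along the fingers, y is the line along which they close (so a half turn about z gives the same grasp; the last joint's range is limited). The gripper opens to 87 mm and grips with 3 to 60 N. Pads are 19 mm wide; open, the fingers measure 117 mm over their backs; the gripper's body (75 mm by 190 mm) begins 51 mm behind the grasp point.
Start: joints at [57.496, 30.224, 82.088, -0, 67.689, -10.227], TCP at [0.237, 0.578, 0.223] pointing down, gripper open.
Joint ranges: [-176.69, 176.69], [-43.24, 126.21], [12.49, 139.97], [-82, 262], [0, 151.66], [-163.58, 163.58]. Speed limits (degrees/s): [159.86, 159.86, 180, 180, 180, 180].

## Interface

Orientations are given as a 3x3 rotation matrix whose columns are the frame's x, y, z axes.
In Python, from rig import bot gives the robot as it stands.
- The arm moves only by the tool move_arm, never from a script. Its argument "increments" is a list of rows, each an object with "xyz": the shift along the tool's x, y, z in mm, a list of three; "roll": the turn about the tool's z in rad; "grip": the opening in per cent of the stroke, from 0 (shut) to 100 (fully open). A call has 1 to 5 rows; each row shifts and turns the commanded pose from where the row before left it, along the tool's axes as they then stand; what a row does not reach is not made up. A row lasts 1/12 s, in which the tool goes at most 41.7 mm and 7.16 degrees, less where a joint would pass 70% of its speed; a pose out of reach is approached as far as the arm can. A call is refused whole if a number of a shift passes 41.7 or a number of a turn 0.125, either way. A call with a gripper value outside its range is refused whole. The fingers move at their own pace and stop on an object; the grip force is fixed at half the most. Time passes only in rows, so rows that do not move let the fingers close. It gives the time, the measured TCP pose, the force, the opening and the grip force at its end, in the units of the state.
- bot.read_state(): the state, without advancing time (a new reading comes with each control period).
- bot.capture(name): name is "side" or "top"; returns (picture, depth): 384x512x3 uint8, red, green, blue; 384x512 float32, m along the optical axis (not along the pixel's ray), 0 where there is no reading.
- bot.camera_model(name): a dict with "intrinsics" (3x3 intrinsics, pixels), "rvec" (rotation vector, rad) and "tvec" (3), from world to camera coordinates, as OpenCV has them. Camera axes: x right, y down, z forward; pixel columns grow to the right and rows downward; lengths in m; the calibration is good to about 2 mm. A picture is of the moment at which its call begins. camera_model takes no time and is no camera call.
- bot.hand_in(): hands the job in; it is judged then, once.
Trained networks look in the newest picture that a camera, given by its name, has taken for a name from the list of things; names that differ only in an ending like _2 or _b are one class to them, and where a whole thing is asked for, a point or a joint stands for the part that bears it (a point fixed in the world has none). Each returns a list of dicts, best first, with "conf" (0 to 1); they miss things now and then, are a little off and sometimes report something else, mostly with a low value. They report only what shows in the picture. A call takes as long as a camera call.
- bot.spot_in(label, camera): "at" ([x, y, z] in m, in the coordinates of the camera as it stood for that picture, good to about 4 mm: the middle of the surface that is visible of it).
- bot.trace(label, camera): "mask" (384x512 bool, what is visible of it).
The state is a dict: "time_s": time; "joint_positions": joint angles; "qvel": joint speeds; "tau": joint torques, N m; "position": TCP position; "tcp_rot": TCP orientation; "force": force on the tool from outside, world axes, zero at the start; "moment": the same for the moment, N m; "opening": opening from 0.0 (shut) to 1.0 (fully open); "grasp_force": force on a finger pad.
Only numpy, scipy, OpenCV 4.12 (cv2) and the standard library are available. Lean on these libraries where they do the work, as an engineer would, in place of code of your own. Each camera call takes 0.05 s, during which the arm holds its last target. There are 200 camera calls.

## Task

Stand the tipped oil bottle upright again on the narrow raised ledge. Then push the blue tin off the wide landing onto the ledge, centred and square, until it stands right up against the bottle, and finally swing the red stop bar fully across behind it. Do not knock over the tin or the two jars, and leave the other things on the counter alone.

Things in the scene. Friction and masses are not known exactly. Their poses are not given: they have to be found in the camera images.
- ledge: fixed rimless wooden ledge, top 70 mm above the counter. Origin: on the counter below the narrow lane's centreline; y along the lane, x across, away from the robot. Lane: 64 mm deep (x -32 to 32), y -240 (inner face of a white end panel 140 tall) to 75 mm; there it meets, at the same height, a wide landing: x -50 to 110, y 75 to 300 mm
- oil: green oil bottle, yellow band: square body 52 x 52 x 98 mm, thin steel neck (diameter 22), black cap (diameter 28, from 112 to 140 mm above the base). Origin: centre of its base; z runs from base to cap. At the start it lies on a flat side along the lane, base towards the jars, cap towards the landing. 0.18 to 0.35 kg
- tin: blue square closed tin with a steel-coloured lid rim, 95 x 95 mm and 75 mm tall, too wide to grip, about 0.4 kg. Origin: centre of its underside, z up; its sides lie along its x and y. At the start it stands on the landing, off the lane's centreline and turned
- jar_a: amber jar with a red lid, diameter 50 mm, 95 mm tall, standing in the lane near the end panel; origin: centre of its base, z up
- jar_b: green jar with a white lid, diameter 50 mm, 95 mm tall, standing in the lane near the end panel; origin: centre of its base, z up
- stop (a joint): red stop bar swinging level about an upright pin on the robot's side of where lane and landing meet; stays where left. 0: parked, along the landing and 20 degrees outwards to the robot; 0.35: pointing along the ledge's +y; 1.92: fully closed, straight across the ledge along its +x. Closes clockwise seen from above
- stop_hinge (a point): the pin of the stop bar, at the bar's mid height, 100 mm above the counter (ledge frame: x -70, y +75 mm)
- stop_tip (a point): the free end of the stop bar, 130 mm from the pin, at the bar's mid height; the bar is 10 mm thick and 30 mm tall (85 to 115 mm above the counter)
- mug: blue mug with a handle, diameter 80 mm, 90 mm tall, a bystander on the counter; origin: centre of its base
- bowl: white bowl, diameter 130 mm, 55 mm tall, a bystander; origin: centre of its base
- shaker: steel salt shaker, diameter 44 mm, 78 mm tall, a bystander; origin: centre of its base
- mill: dark wooden pepper mill, diameter 52 mm, 135 mm tall, a bystander; origin: centre of its base
- sponge: yellow sponge block 100 x 65 x 30 mm, a bystander; origin: centre of its underside

How it is judged (in metres and radians):
On the way, in this order (a step that is already met when the one before it is completed fails the run):
1. the oil bottle stands upright on the narrow lane, let go (angle between oil's own z axis and vertical below 0.1 rad and z of oil in the frame of ledge between 0.062 and 0.078 m and contact force between the fingers and oil below 0.1 N), for 0.2 s.
2. the tin stands on the narrow lane, past the stop bar's line, up against the bottle (y of tin in the frame of ledge below 0.026 m and z of tin in the frame of ledge above 0.062 m and angle between tin's own z axis and vertical below 0.1 rad and horizontal distance between tin and oil below 0.092 m), for 0.2 s.
3. the stop bar is swung fully across behind the tin (value of joint stop above 1.8 rad), for 0.2 s.
At the end, for the whole second after the job is handed in: On the narrow lane, at rest: bottle upright (6 deg), within 25 mm of the centreline; tin flat, within 16 mm of the centreline, square to 10 deg, past the stop bar, centre under 92 mm from the bottle's (gap about 18 mm); both jars standing; stop bar within 0.12 rad of closed (all of step 2 and angle between each of oil, jar_a, jar_b's own z axis and vertical below 0.1 rad and z of oil in the frame of ledge between 0.062 and 0.078 m and x of oil in the frame of ledge between -0.025 and 0.025 m and z of tin in the frame of ledge below 0.078 m and x of tin in the frame of ledge between -0.016 and 0.016 m and angle between the x axis of tin and the x axis of ledge, either way round below 0.17 rad and z of each of jar_a, jar_b in the frame of ledge above 0.062 m and value of joint stop above 1.8 rad and linear speed of each of tin, oil below 0.02 m/s); the robot touches nothing.
It fails at once if the tin or a jar is knocked over (angle between any of tin, jar_a, jar_b's own z axis and vertical above 0.6 rad).
It fails at once if a bystander on the counter is moved more than 30 mm (distance of any of mug, bowl, shaker, mill, sponge from where it was at the start of the episode above 0.03 m).
It also fails if it takes over 72 s, if anything falls off the work surface, if the arm or the gripper's body presses on something with over 40 N, if the wrist force passes 120 N, or if a joint passes its speed limit or range.

## Working session

There is one attempt and no reset: what is moved stays moved. The work goes in short steps, Python scripts to look and compute and a tool call to move; the robot and the scene stay as the last step left them, time stands still between calls to the robot, and variables do not carry over. Pictures are saved under pics/ and viewed, at most 10 in all, crops included, and the job is handed in when it is done.

Besides the shell and the picture viewer there is one more tool, called after ">>>" as a command line: name --argument value ..., lists and objects as JSON in quotes. move_arm: Moves the arm, as the interface text tells. Its arguments: {"type":"object","properties":{"increments":{"type":"array"}},"required":["increments"]}

```bash
mkdir -p pics; ls; cat > h.py <<'E'
from rig import bot
import numpy as np, cv2
def cam(n):
    m=bot.camera_model(n);R=cv2.Rodrigues(np.array(m['rvec'],float))[0]
    return np.array(m['intrinsics']),R,np.array(m['tvec'],float).ravel()
def cloud(n,d):
    K,R,t=cam(n);v,u=np.indices(d.shape)
    p=np.stack([(u-K[0,2])/K[0,0]*d,(v-K[1,2])/K[1,1]*d,d],-1)
    return (p-t)@R
def w(n,at):
    K,R,t=cam(n);return R.T@(np.array(at)-t)
E
python3 - <<'E'
from h import *
ims=[]
for n in("top","side"):
    p,d=bot.capture(n);ims.append(p);P=cloud(n,d)
    np.savez(n,p=p,P=P,d=d)
    for l in("ledge","oil","tin","jar_a","stop","mug","bowl","shaker","mill","sponge"):
        r=bot.trace(l,n)
        for q in r[:2]:
            if q['conf']<.4: continue
            m=q['mask']&(d>0);X=P[m]
            print(n,l,round(q['conf'],2),m.sum(),X.mean(0).round(3),np.percentile(X,2,0).round(3),np.percentile(X,98,0).round(3))
            np.save(f"m_{n}_{l}",m) if q is r[0] else 0
for n,i in zip(("top","side"),ims): cv2.imwrite(f"pics/{n}0.png",i[:,:,::-1])
s=bot.read_state();print(s['time_s'],s['tcp_rot'],s['force'])
E
```

```text
pics
top ledge 0.74 1309 [ 0.371 -0.281  0.028] [ 0.336 -0.331 -0.   ] [ 0.408 -0.232  0.033]
top ledge 0.59 6556 [0.534 0.049 0.075] [ 0.444 -0.265  0.061] [0.633 0.266 0.137]
top oil 0.89 1428 [ 0.53  -0.008  0.117] [ 0.508 -0.066  0.082] [0.557 0.067 0.126]
top oil 0.61 611 [ 0.543 -0.217  0.146] [ 0.525 -0.241  0.076] [ 0.568 -0.196  0.168]
top tin 0.64 2524 [0.55  0.196 0.137] [0.501 0.147 0.082] [0.606 0.249 0.149]
top jar_a 0.58 619 [ 0.539 -0.166  0.146] [ 0.521 -0.194  0.075] [ 0.565 -0.144  0.168]
top stop 0.92 454 [0.449 0.109 0.105] [ 0.433  0.039 -0.   ] [0.466 0.174 0.12 ]
top mug 0.64 1363 [ 0.726 -0.28   0.046] [ 0.68  -0.318  0.002] [ 0.774 -0.242  0.092]
top bowl 0.86 2125 [ 0.737 -0.079  0.027] [ 0.671 -0.138  0.003] [ 0.785 -0.022  0.057]
top mill 0.83 624 [ 0.455 -0.426  0.082] [ 0.437 -0.448  0.002] [ 0.48  -0.413  0.134]
top mill 0.61 7254 [0.534 0.05  0.074] [ 0.443 -0.265  0.044] [0.635 0.272 0.137]
top sponge 0.78 1247 [ 0.371 -0.28   0.029] [ 0.337 -0.329  0.022] [ 0.405 -0.232  0.033]
side ledge 0.74 8613 [0.538 0.152 0.069] [ 0.441 -0.251  0.004] [0.631 0
[... 812 characters left out ...]
.098  0.032] [ 0.666 -0.143  0.004] [ 0.782 -0.023  0.057]
side shaker 0.48 265 [ 0.548 -0.218  0.163] [ 0.527 -0.241  0.143] [ 0.569 -0.2    0.168]
side shaker 0.46 128 [ 0.575 -0.423  0.065] [ 0.56  -0.436  0.052] [ 0.592 -0.414  0.076]
side mill 0.88 708 [ 0.456 -0.426  0.07 ] [ 0.435 -0.442  0.006] [ 0.476 -0.415  0.132]
side mill 0.67 923 [ 0.542 -0.155  0.128] [ 0.519 -0.184  0.073] [ 0.565 -0.144  0.167]
side sponge 0.93 879 [ 0.37  -0.27   0.027] [ 0.333 -0.327  0.007] [ 0.406 -0.231  0.034]
1.1 [[-9.25365922e-01  3.79075070e-01 -3.81616635e-05]
 [ 3.79075071e-01  9.25365922e-01 -2.95184976e-05]
 [ 2.41237764e-05 -4.17815470e-05 -9.99999999e-01]] [-0.13800511 -0.16146079 -0.83774481]
```

```bash
python3 - <<'E'
from h import *
a=cv2.imread('pics/top0.png');b=cv2.imread('pics/side0.png')
cv2.imwrite('pics/a.png',cv2.resize(np.vstack([a,b]),(400*1,600)) if 0 else cv2.resize(a,(800,600)))
z=np.load('top.npz');P=z['P'];d=z['d']
# ledge top surface: z~0.07
T=(d>0)&(abs(P[...,2]-0.07)<.006)&(P[...,1]>-.3)&(P[...,1]<.32)&(P[...,0]>.4)&(P[...,0]<.7)
X=P[T]
for y in np.arange(-.24,.30,.04):
    s=X[abs(X[:,1]-y)<.01]
    if len(s): print(round(y,2),len(s),np.percentile(s[:,0],[1,99]).round(3),s[:,2].mean().round(4))
print('y range',np.percentile(X[:,1],[.2,99.8]))
def rect(m,zl,zh):
    q=P[m&(P[...,2]>zl)&(P[...,2]<zh)];return cv2.minAreaRect((q[:,:2]*1000).astype(np.float32)),q[:,2].mean()
tm=np.load('m_top_tin.npy');om=np.load('m_top_oil.npy');sm=np.load('m_top_stop.npy')
print('tin',rect(tm,.138,.155));print('oil',rect(om,.115,.13));print('oil cap',rect(om,.08,.113));print('stop',rect(sm,.105,.125))
q=P[om]
for y in np.arange(-.075,.09,.01):
    s=q[abs(q[:,1]-y)<.005]
    if len(s):print(round(y,3),s[:,0].min().round(3),s[:,0].max().round(3),s[:,2].max().round(3))
E
```

```text
-0.24 84 [0.517 0.699] 0.0701
-0.2 96 [0.515 0.579] 0.0701
-0.16 48 [0.513 0.525] 0.0699
-0.12 244 [0.511 0.574] 0.0704
-0.08 248 [0.508 0.571] 0.0704
-0.04 19 [0.505 0.509] 0.0707
0.0 30 [0.503 0.509] 0.0712
0.04 235 [0.443 0.565] 0.0689
0.08 544 [0.482 0.639] 0.0707
0.12 610 [0.479 0.637] 0.0708
0.16 413 [0.476 0.635] 0.0709
0.2 147 [0.474 0.511] 0.0708
0.24 146 [0.471 0.631] 0.0709
0.28 175 [0.47  0.629] 0.071
y range [-0.28309905  0.28026894]
tin (((556.7432861328125, 202.20184326171875), (95.5733642578125, 94.222412109375), 17.813617706298828), np.float64(0.14556383003574833))
oil (((534.6053466796875, -17.69007110595703), (97.72370910644531, 52.96125030517578), 89.83983612060547), np.float64(0.12246046456788261))
oil cap (((529.0360107421875, 2.475799560546875), (43.29947280883789, 139.70616149902344), 0.8126419186592102), np.float64(0.10302165229437098))
stop (((448.0986022949219, 106.18479919433594), (15.416488647460938, 138.63987731933594), 11.9640474319458), np.float64(0.11440991973325543))
-0.065 0.508 0.557 0.125
-0.055 0.508 0.557 0.126
-0.045 0.508 0.559 0.127
-0.035 0.508 0.558 0.127
-0.025 0.508 0.561 0.127
-0.015 0.508 0.561 0.127
-0.005 0.508 0.559 0.127
0.005 0.508 0.558 0.127
0.015 0.508 0.557 0.127
0.025 0.508 0.558 0.127
0.035 0.511 0.546 0.122
0.045 0.521 0.552 0.112
0.055 0.521 0.556 0.114
0.065 0.521 0.556 0.114
0.075 0.523 0.556 0.109
```

View pics/a.png

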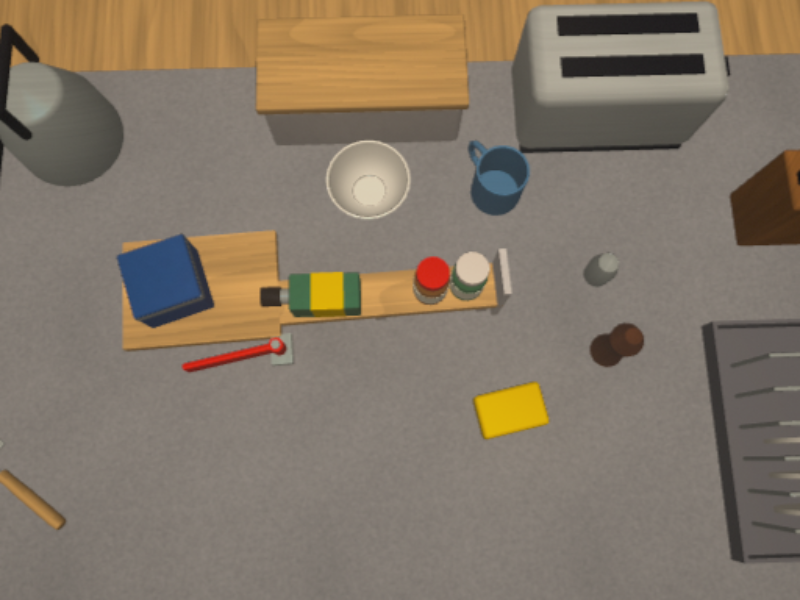

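View pics/side0.png

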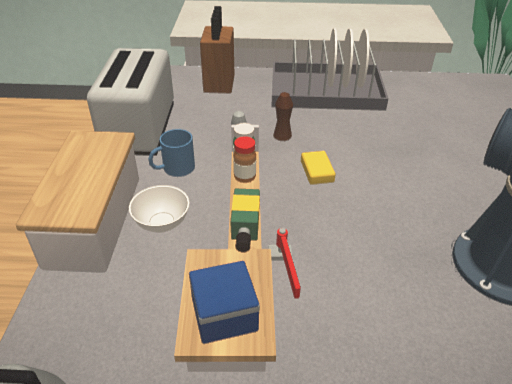

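The top view shows the ledge turned about 3.4°, with the oil bottle lying at (325,295), cap to the left. The tin is at (165,280), turned, and the red bar runs from its pin at (278,345) to (185,367). The side view agrees: both jars stand behind the bottle.

```bash
python3 - <<'E'
from h import *
K,R,t=cam("top")
def px(u,v,z):
    r=R.T@np.linalg.solve(K,[u/1.5625,v/1.5625,1]);c=-R.T@t;return c+r*(z-c[2])/r[2]
th=np.radians(3.42);ex=np.array([np.cos(th),np.sin(th)]);ey=np.array([-ex[1],ex[0]])
for n,u,v,z in[("-50,75",281,335,.07),("110,75",275.5,232,.07),("-50,300",123,349,.07),("110,300",122,242,.07),("pin",278,345,.12),("cap end",261,297,.096)]:
    p=px(u,v,z);print(n,p[:2].round(4),'rel',(np.array([ex,ey])@(p[:2]-[.5365,-.020])).round(4))
z=np.load('top.npz');P=z['P'];d=z['d']
for zz in(.14,.168):pass
for name,y0,y1 in(("jars",-.26,-.13),):
    m=(d>0)&(P[...,2]>.16)&(P[...,1]>y0)&(P[...,1]<y1)&(abs(P[...,0]-.54)<.06)
    n,l,s,c=cv2.connectedComponentsWithStats(m.astype(np.uint8))
    for i in range(1,n):
        if s[i,4]>50:
            q=P[l==i];print(s[i,4],((q.min(0)+q.max(0))/2).round(3))
m=(d>0)&(P[...,2]>.085)&(P[...,2]<.13)&(P[...,1]>.036)&(P[...,1]<.09)&(abs(P[...,0]-.535)<.04)
q=P[m]
for y in np.arange(.04,.09,.006):
    s=q[abs(q[:,1]-y)<.003]
    if len(s):print(y.round(3),s[:,0].min().round(3),s[:,0].max().round(3),s[s[:,2].argmax()].round(3))
print('cam',-R.T@t)
E
```

```text
-50,75 [0.4829 0.0476] rel [-0.0494  0.0706]
110,75 [0.6382 0.0571] rel [0.1062 0.0709]
-50,300 [0.4692 0.2728] rel [-0.0497  0.2963]
110,300 [0.6293 0.2838] rel [0.1107 0.2977]
pin [0.4603 0.0434] rel [-0.0723  0.0678]
cap end [0.5336 0.0721] rel [0.0026 0.0921]
356 [ 0.55  -0.219  0.165]
362 [ 0.545 -0.167  0.165]
0.04 0.524 0.542 [0.534 0.039 0.109]
0.046 0.522 0.549 [0.531 0.047 0.112]
0.052 0.521 0.547 [0.536 0.054 0.114]
0.058 0.521 0.545 [0.536 0.056 0.114]
0.064 0.521 0.545 [0.536 0.067 0.114]
0.07 0.521 0.546 [0.532 0.069 0.112]
cam [ 0.30398591 -0.11414056  1.06334161]
```

>>> move_arm --increments '[{"xyz":[0,0,0],"roll":0.12},{"xyz":[0,0,0],"roll":0.12},{"xyz":[0,0,0],"roll":0.12},{"xyz":[0,0,0],"roll":0.12},{"xyz":[0,0,0],"roll":0.12}]'

```text
schema error: expected keys xyz, roll, grip
```

>>> move_arm --increments '[{"xyz":[0,0,0],"roll":0.12},{"xyz":[0,0,0],"roll":0.12},{"xyz":[0,0,0],"roll":0.12},{"xyz":[0,0,0],"roll":0.12},{"xyz":[0,0,0],"roll":0.1}]'

```text
schema error: expected keys xyz, roll, grip
```

>>> move_arm --increments '[{"xyz":[0,0,0],"roll":0.12,"grip":100},{"xyz":[0,0,0],"roll":0.12,"grip":100},{"xyz":[0,0,0],"roll":0.12,"grip":100},{"xyz":[0,0,0],"roll":0.12,"grip":100},{"xyz":[0,0,0],"roll":0.12,"grip":100}]'

```text
time_s: 1.52
position: [0.2369, 0.5783, 0.2225]
tcp_rot: [[-0.545, 0.839, -0.0], [0.839, 0.545, -0.0], [-0.0, -0.0, -1.0]]
force: [0.3, 0.1, -0.4]
opening: 0.998
grasp_force: 0.0
```

>>> move_arm --increments '[{"xyz":[0,0,0],"roll":0.12,"grip":80},{"xyz":[0,0,0],"roll":0.12,"grip":80},{"xyz":[0,0,0],"roll":0.12,"grip":80},{"xyz":[0,0,0],"roll":0.12,"grip":80},{"xyz":[0,0,0],"roll":0.1,"grip":80}]'

```text
time_s: 1.93
position: [0.2369, 0.5783, 0.2225]
tcp_rot: [[0.004, 1.0, -0.0], [1.0, -0.004, -0.0], [-0.0, -0.0, -1.0]]
force: [0.9, 0.2, -0.1]
opening: 0.812
grasp_force: 0.0
```

>>> move_arm --increments '[{"xyz":[-34.5,19.8,0],"roll":0,"grip":70},{"xyz":[-34.5,19.8,0],"roll":0,"grip":70},{"xyz":[-34.5,19.8,0],"roll":0,"grip":70},{"xyz":[-34.5,19.8,0],"roll":0,"grip":70},{"xyz":[-34.5,19.8,0],"roll":0,"grip":70}]'

```text
time_s: 2.35
position: [0.3367, 0.4046, 0.2227]
tcp_rot: [[-0.003, 1.0, 0.0], [1.0, 0.003, 0.0], [0.0, 0.0, -1.0]]
force: [0.1, -0.5, -0.2]
opening: 0.7
grasp_force: 0.0
```

>>> move_arm --increments '[{"xyz":[-34.5,19.8,0],"roll":0,"grip":70},{"xyz":[-34.5,19.8,0],"roll":0,"grip":70},{"xyz":[-34.5,19.8,0],"roll":0,"grip":70},{"xyz":[-34.5,19.8,0],"roll":0,"grip":70},{"xyz":[-34.5,19.8,0],"roll":0,"grip":70}]'

```text
time_s: 2.77
position: [0.4363, 0.232, 0.2228]
tcp_rot: [[-0.002, 1.0, 0.001], [1.0, 0.002, 0.0], [0.0, 0.001, -1.0]]
force: [0.2, -0.2, -1.0]
opening: 0.696
grasp_force: 0.0
```

>>> move_arm --increments '[{"xyz":[-34.5,19.8,0],"roll":0,"grip":70},{"xyz":[-34.5,19.8,0],"roll":0,"grip":70},{"xyz":[-34.5,19.8,0],"roll":0,"grip":70},{"xyz":[-34.5,19.8,0],"roll":0,"grip":70},{"xyz":[-34.5,19.8,0],"roll":0,"grip":70}]'

```text
time_s: 3.18
position: [0.5357, 0.0595, 0.2228]
tcp_rot: [[-0.002, 1.0, 0.001], [1.0, 0.002, 0.0], [0.0, 0.001, -1.0]]
force: [0.5, 1.5, 0.6]
opening: 0.697
grasp_force: 0.0
```

>>> move_arm --increments '[{"xyz":[0,-1,40],"roll":0,"grip":70},{"xyz":[0,0,40],"roll":0,"grip":70},{"xyz":[0,0,40],"roll":0,"grip":70},{"xyz":[0,0,15],"roll":0,"grip":70},{"xyz":[0,0,9],"roll":0,"grip":70}]'

```text
time_s: 3.6
position: [0.532, 0.0613, 0.0757]
tcp_rot: [[-0.001, 1.0, -0.005], [1.0, 0.001, 0.001], [0.001, -0.005, -1.0]]
force: [0.3, -0.7, 0.4]
opening: 0.699
grasp_force: 0.0
```

>>> move_arm --increments '[{"xyz":[0,0,0],"roll":0,"grip":20},{"xyz":[0,0,0],"roll":0,"grip":20},{"xyz":[0,0,0],"roll":0,"grip":20},{"xyz":[0,0,0],"roll":0,"grip":20},{"xyz":[0,0,0],"roll":0,"grip":20}]'

```text
time_s: 4.02
position: [0.535, 0.0615, 0.08]
tcp_rot: [[-0.002, 1.0, 0.003], [1.0, 0.002, -0.0], [-0.0, 0.003, -1.0]]
force: [-0.8, -0.2, 0.5]
opening: 0.408
grasp_force: 0.0
```

>>> move_arm --increments '[{"xyz":[0,0,0],"roll":0,"grip":15},{"xyz":[0,0,0],"roll":0,"grip":15},{"xyz":[0,0,0],"roll":0,"grip":15},{"xyz":[0,0,0],"roll":0,"grip":15}]'

```text
time_s: 4.35
position: [0.5344, 0.0617, 0.0793]
tcp_rot: [[-0.002, 1.0, 0.001], [1.0, 0.002, 0.0], [0.0, 0.001, -1.0]]
force: [-0.3, 2.0, 6.1]
opening: 0.315
grasp_force: 30.0
```

>>> move_arm --increments '[{"xyz":[-5,0,-19],"roll":0,"grip":15},{"xyz":[-9.6,0,-18.8],"roll":0,"grip":15},{"xyz":[-9,0,-14],"roll":0,"grip":15},{"xyz":[-12,0,-13],"roll":0,"grip":15},{"xyz":[0,0,0],"roll":0,"grip":15}]'

```text
time_s: 4.77
position: [0.5357, 0.0241, 0.1452]
tcp_rot: [[-0.001, 1.0, 0.005], [1.0, 0.001, -0.002], [-0.002, 0.005, -1.0]]
force: [0.7, 0.5, -2.1]
opening: 0.315
grasp_force: 30.0
```

```bash
python3 - <<'E'
from h import *
p,d=bot.capture("side");cv2.imwrite('pics/s1.png',cv2.resize(p[130:300,150:350],(800,680))[:600,:,::-1])
E
```

```text
(no output)
```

View pics/s1.png

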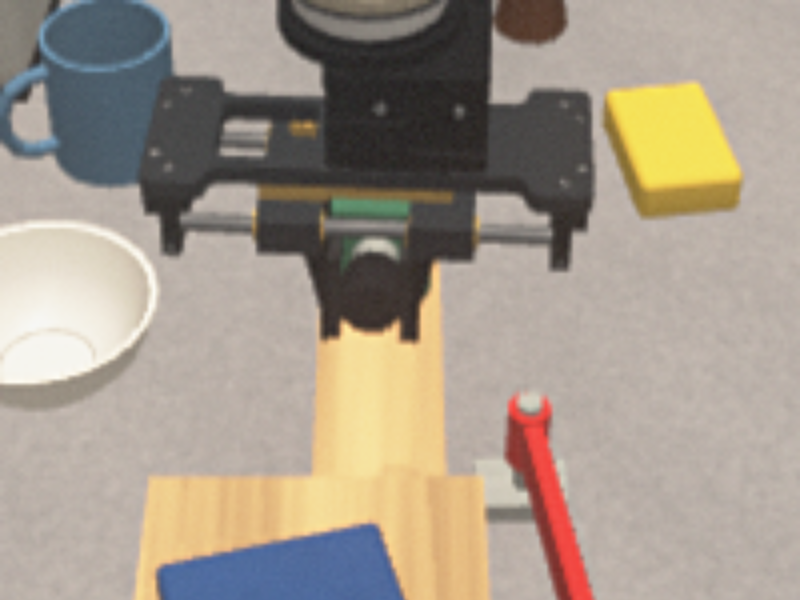

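The cap still faces the camera as a circle at (370,290), so the bottle was lifted level and the pads hold it rigidly. I'll lower it close to the ledge and test a lighter grip.

>>> move_arm --increments '[{"xyz":[12,0,18],"roll":0,"grip":15},{"xyz":[12,0,18],"roll":0,"grip":15},{"xyz":[12,0,18],"roll":0,"grip":15},{"xyz":[0,0,4],"roll":0,"grip":25},{"xyz":[0,0,0],"roll":0,"grip":31}]'

```text
time_s: 5.23
position: [0.532, 0.063, 0.0834]
tcp_rot: [[-0.003, 1.0, -0.005], [1.0, 0.003, 0.001], [0.001, -0.005, -1.0]]
force: [-0.6, 1.6, 1.1]
opening: 0.309
grasp_force: 30.0
```

>>> move_arm --increments '[{"xyz":[0,0,0],"roll":0,"grip":31.3},{"xyz":[0,0,0],"roll":0,"grip":31.3}]'

```text
time_s: 5.4
position: [0.5339, 0.0616, 0.0857]
tcp_rot: [[-0.002, 1.0, -0.0], [1.0, 0.002, -0.0], [-0.0, -0.0, -1.0]]
force: [-0.1, 0.6, -0.6]
opening: 0.318
grasp_force: 13.7
```

>>> move_arm --increments '[{"xyz":[0,0,0],"roll":0,"grip":31.3},{"xyz":[0,0,0],"roll":0,"grip":31.3}]'

```text
time_s: 5.57
position: [0.5343, 0.0613, 0.0861]
tcp_rot: [[-0.001, 1.0, 0.001], [1.0, 0.001, -0.0], [-0.0, 0.001, -1.0]]
force: [-0.9, 0.5, -1.0]
opening: 0.315
grasp_force: 13.1
```

>>> move_arm --increments '[{"xyz":[0,0,0],"roll":0,"grip":31.6},{"xyz":[0,0,0],"roll":0,"grip":31.6}]'

```text
time_s: 5.73
position: [0.5342, 0.0614, 0.0858]
tcp_rot: [[-0.002, 1.0, 0.001], [1.0, 0.002, -0.0], [-0.0, 0.001, -1.0]]
force: [-1.8, 0.3, 0.1]
opening: 0.318
grasp_force: 8.1
```

>>> move_arm --increments '[{"xyz":[-3,0,-12],"roll":0,"grip":31.8},{"xyz":[-6,0,-12],"roll":0,"grip":31.8},{"xyz":[-7,0,-12],"roll":0,"grip":31.8},{"xyz":[-8,0,-12],"roll":0,"grip":31.8},{"xyz":[-10,0,-10],"roll":0,"grip":31.8}]'

```text
time_s: 6.15
position: [0.5343, 0.0277, 0.1444]
tcp_rot: [[-0.003, 1.0, 0.001], [1.0, 0.003, 0.0], [0.0, 0.001, -1.0]]
force: [0.6, 1.0, 0.1]
opening: 0.321
grasp_force: 4.9
```

```bash
python3 - <<'E'
from h import *
p,d=bot.capture("side");P=cloud("side",d);cv2.imwrite('pics/s2.png',cv2.resize(p[130:280,150:350],(800,600))[:,:,::-1])
p2,d2=bot.capture("top");P2=cloud("top",d2)
for n,PP,pp in(("s",P,p),("t",P2,p2)):
    c=pp.astype(int);m=((c[...,0]>130)&(c[...,2]<60)&(c[...,1]>100)|((c[...,1]>c[...,0]*1.4)&(c[...,1]>40)))&(abs(PP[...,0]-.535)<.04)&(PP[...,2]>.068)&(PP[...,1]>-.14)&(PP[...,1]<.05)
    q=PP[m];print(n,len(q))
    for y in np.arange(-.12,.05,.01):
        s=q[abs(q[:,1]-y)<.005]
        if len(s)>3:print(y.round(3),len(s),np.percentile(s[:,2],[5,50,95]).round(3))
E
```

```text
s 78
-0.01 66 [0.154 0.16  0.163]
0.01 10 [0.126 0.129 0.135]
t 987
-0.09 86 [0.115 0.118 0.122]
-0.08 83 [0.121 0.124 0.129]
-0.07 111 [0.127 0.131 0.135]
-0.06 117 [0.132 0.137 0.142]
-0.05 123 [0.139 0.143 0.147]
-0.04 102 [0.143 0.149 0.152]
-0.03 117 [0.152 0.156 0.16 ]
-0.02 136 [0.158 0.163 0.167]
-0.01 90 [0.153 0.162 0.167]
-0.0 20 [0.141 0.149 0.154]
```

View pics/s2.png

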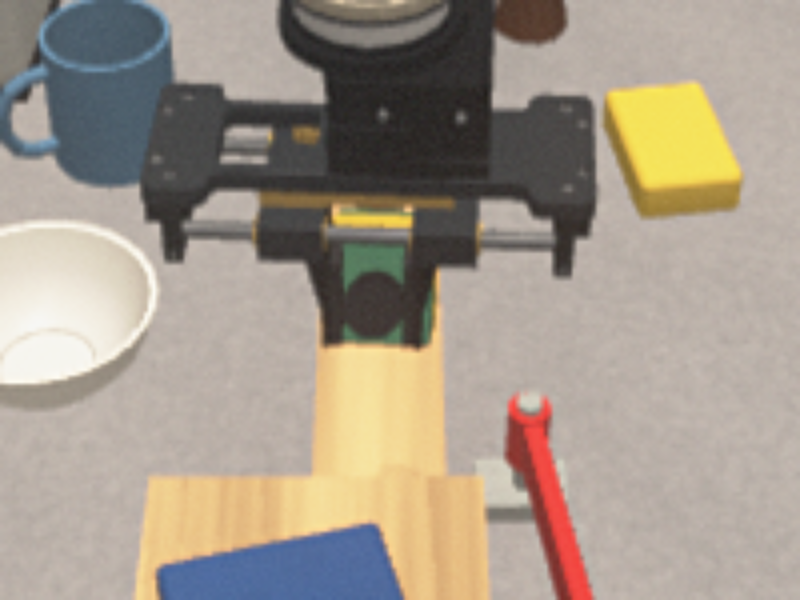

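The bottle now pivots on its base edge and is tilted about 33°: the green shoulder shows behind the cap at (375,300). I'll continue the arc.

>>> move_arm --increments '[{"xyz":[-14,0,-11],"roll":0,"grip":31.8},{"xyz":[-15,0,-9.5],"roll":0,"grip":31.8},{"xyz":[-16,0,-7.5],"roll":0,"grip":31.8},{"xyz":[-16,0,-5.5],"roll":0,"grip":31.8},{"xyz":[-17,0,-3.2],"roll":0,"grip":31.8}]'

```text
time_s: 6.67
position: [0.5346, -0.0504, 0.1809]
tcp_rot: [[-0.002, 1.0, 0.002], [1.0, 0.002, 0.0], [0.0, 0.002, -1.0]]
force: [-1.0, 0.4, 2.9]
opening: 0.325
grasp_force: 4.8
```

>>> move_arm --increments '[{"xyz":[-15,0,-1.5],"roll":0,"grip":31.8},{"xyz":[-10,0,0],"roll":0,"grip":31.8},{"xyz":[-8,0,0],"roll":0,"grip":31.8},{"xyz":[0,0,0],"roll":0,"grip":31.8}]'

```text
time_s: 7.0
position: [0.5343, -0.0846, 0.1813]
tcp_rot: [[-0.001, 1.0, -0.0], [1.0, 0.001, -0.001], [-0.001, -0.0, -1.0]]
force: [-0.6, -0.8, 3.9]
opening: 0.321
grasp_force: 4.6
```

```bash
python3 - <<'E'
from h import *
p,d=bot.capture("side");P=cloud("side",d);cv2.imwrite('pics/s3.png',cv2.resize(p[100:250,150:350],(800,600))[:,:,::-1])
c=p.astype(int);m=(d>0)&(abs(P[...,0]-.535)<.024)&(P[...,2]>.075)&(P[...,1]>-.13)&(P[...,1]<-.02)
q=P[m]
for z in np.arange(.08,.21,.01):
    s=q[abs(q[:,2]-z)<.005]
    if len(s)>3:print(z.round(3),len(s),np.percentile(s[:,1],[5,50,95]).round(3),np.percentile(s[:,0],[2,98]).round(3))
E
```

```text
0.08 71 [-0.075 -0.073 -0.071] [0.513 0.557]
0.09 67 [-0.074 -0.072 -0.07 ] [0.513 0.557]
0.1 83 [-0.073 -0.071 -0.069] [0.511 0.559]
0.11 78 [-0.071 -0.07  -0.068] [0.511 0.558]
0.12 84 [-0.071 -0.069 -0.067] [0.511 0.558]
0.13 80 [-0.07  -0.068 -0.066] [0.511 0.557]
0.14 91 [-0.069 -0.067 -0.065] [0.511 0.558]
0.15 83 [-0.068 -0.066 -0.064] [0.512 0.557]
0.16 90 [-0.068 -0.066 -0.064] [0.512 0.557]
0.17 243 [-0.091 -0.075 -0.065] [0.512 0.558]
0.18 42 [-0.087 -0.078 -0.074] [0.512 0.554]
0.19 90 [-0.084 -0.076 -0.072] [0.512 0.555]
0.2 88 [-0.081 -0.075 -0.072] [0.512 0.555]
```

View pics/s3.png

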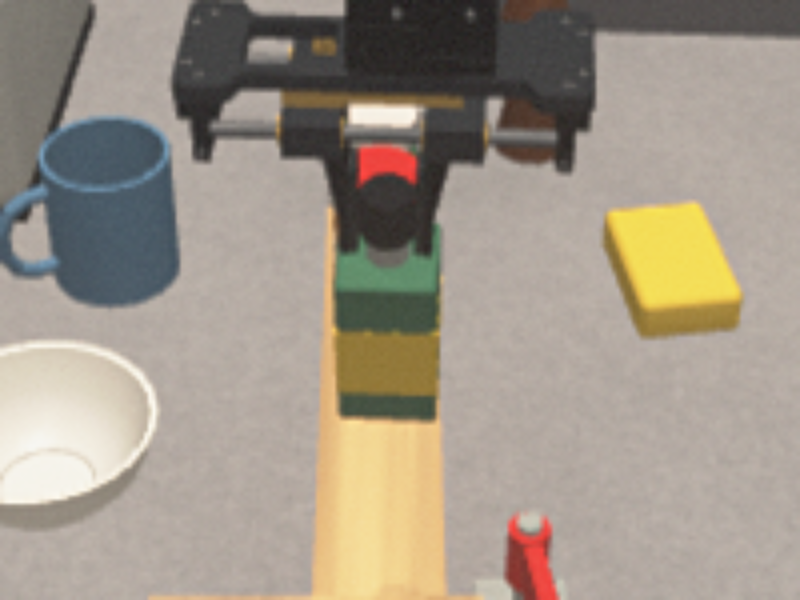

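The bottle is nearly upright and leans about 5° towards +y. I'll finish the arc, recentre it, and set it down.

>>> move_arm --increments '[{"xyz":[-5,0,0],"roll":0,"grip":31.8},{"xyz":[-4,0,-1],"roll":0,"grip":31.8},{"xyz":[0,0,-2],"roll":0,"grip":31.5},{"xyz":[0,0,-2],"roll":0,"grip":30},{"xyz":[0,0,-2],"roll":0,"grip":28}]'

```text
time_s: 7.47
position: [0.5339, -0.0917, 0.1883]
tcp_rot: [[-0.002, 1.0, -0.001], [1.0, 0.002, 0.001], [0.001, -0.001, -1.0]]
force: [-0.4, 0.2, -2.2]
opening: 0.313
grasp_force: 30.0
```

>>> move_arm --increments '[{"xyz":[0,3,0],"roll":-0.03,"grip":28},{"xyz":[0,3,0],"roll":-0.03,"grip":28},{"xyz":[0,0,0],"roll":0,"grip":28}]'

```text
time_s: 7.72
position: [0.5408, -0.0918, 0.1887]
tcp_rot: [[-0.063, 0.998, 0.001], [0.998, 0.063, -0.0], [-0.0, 0.001, -1.0]]
force: [0.7, -0.1, -2.6]
opening: 0.311
grasp_force: 30.0
```

```bash
cat > oil.py <<'E'
from h import *
p,d=bot.capture("side");P=cloud("side",d)
m=(d>0)&(abs(P[...,0]-.54)<.03)&(P[...,2]>.065)&(P[...,1]>-.13)&(P[...,1]<-.02)
q=P[m]
for z in np.arange(.08,.20,.01):
    s=q[abs(q[:,2]-z)<.005]
    if len(s)>3:print(z.round(3),len(s),np.percentile(s[:,1],[5,50,95]).round(3),np.percentile(s[:,0],[2,98]).round(3))
f=q[(q[:,2]>.08)&(q[:,2]<.162)]
A=np.c_[f[:,0]-.54,f[:,2],np.ones(len(f))];print(np.linalg.lstsq(A,f[:,1],rcond=None)[0])
E
python3 oil.py
```

```text
0.08 42 [-0.082 -0.079 -0.076] [0.515 0.562]
0.09 76 [-0.081 -0.078 -0.075] [0.515 0.563]
0.1 81 [-0.08  -0.077 -0.075] [0.515 0.565]
0.11 91 [-0.079 -0.077 -0.073] [0.514 0.565]
0.12 84 [-0.078 -0.076 -0.073] [0.514 0.565]
0.13 88 [-0.077 -0.075 -0.072] [0.514 0.564]
0.14 102 [-0.076 -0.074 -0.072] [0.514 0.564]
0.15 92 [-0.076 -0.074 -0.071] [0.514 0.564]
0.16 102 [-0.076 -0.073 -0.071] [0.514 0.563]
0.17 104 [-0.076 -0.072 -0.07 ] [0.514 0.563]
0.18 255 [-0.108 -0.085 -0.072] [0.515 0.566]
0.19 53 [-0.091 -0.084 -0.08 ] [0.519 0.562]
[ 0.05800857  0.08077705 -0.08543129]
```

>>> move_arm --increments '[{"xyz":[0,0,3],"roll":0,"grip":29},{"xyz":[0,0,3],"roll":0,"grip":31.5},{"xyz":[-3,0,1],"roll":0,"grip":31.9},{"xyz":[-4,0,1],"roll":0,"grip":31.9},{"xyz":[-2,0,0],"roll":0,"grip":32}]'

```text
time_s: 8.18
position: [0.5407, -0.1016, 0.1803]
tcp_rot: [[-0.062, 0.998, -0.0], [0.998, 0.062, -0.0], [-0.0, -0.0, -1.0]]
force: [-0.2, -0.6, -2.0]
opening: 0.319
grasp_force: 2.3
```

```bash
python3 oil.py|tail -1; python3 -c "
from h import *
s=bot.read_state();print(s['position'],s['force'],s['opening'])"
```

```text
[ 0.06450642  0.02123099 -0.0833862 ]
[ 0.54091379 -0.1019721   0.18039817] [ 0.30056316  0.14770486 -2.4731093 ] 0.3178419698222431
```

>>> move_arm --increments '[{"xyz":[0,0,2],"roll":0,"grip":31.8},{"xyz":[0,0,2],"roll":0,"grip":32},{"xyz":[0,0,0],"roll":0,"grip":32.5},{"xyz":[0,0,0],"roll":0,"grip":34},{"xyz":[0,0,0],"roll":0,"grip":40}]'

```text
time_s: 8.65
position: [0.5408, -0.1008, 0.1765]
tcp_rot: [[-0.062, 0.998, 0.0], [0.998, 0.062, 0.0], [0.0, 0.0, -1.0]]
force: [0.6, -0.6, 0.2]
opening: 0.364
grasp_force: 0.0
```

>>> move_arm --increments '[{"xyz":[0,0,0],"roll":0,"grip":48},{"xyz":[0,0,0],"roll":0,"grip":50},{"xyz":[0,0,0],"roll":0,"grip":50},{"xyz":[0,0,-15],"roll":0,"grip":50},{"xyz":[0,0,-30],"roll":0,"grip":50}]'

```text
time_s: 9.07
position: [0.5382, -0.1, 0.2187]
tcp_rot: [[-0.062, 0.998, -0.008], [0.998, 0.062, 0.003], [0.004, -0.008, -1.0]]
force: [0.4, -0.0, 0.3]
opening: 0.496
grasp_force: 0.0
```

```bash
python3 oil.py|tail -3
```

```text
0.18 30 [-0.104 -0.099 -0.096] [0.53 0.55]
0.19 59 [-0.104 -0.096 -0.093] [0.528 0.554]
[ 0.06017113 -0.00453508 -0.08180367]
```

The bottle stands upright and is released. Next I bring the gripper round to the tin's far side.

>>> move_arm --increments '[{"xyz":[36.5,15.3,-3],"roll":0,"grip":45},{"xyz":[36.5,15.3,-3],"roll":0,"grip":45},{"xyz":[36.5,15.3,-3],"roll":0,"grip":45},{"xyz":[36.5,15.3,-3],"roll":0,"grip":45},{"xyz":[36.5,15.3,0],"roll":0,"grip":45}]'

```text
time_s: 9.53
position: [0.6067, 0.0876, 0.2344]
tcp_rot: [[-0.062, 0.998, 0.002], [0.998, 0.062, -0.0], [-0.0, 0.002, -1.0]]
force: [0.9, 0.2, 0.4]
opening: 0.451
grasp_force: 0.0
```

>>> move_arm --increments '[{"xyz":[36.5,15.3,0],"roll":0,"grip":45},{"xyz":[36.5,15.3,0],"roll":0,"grip":45},{"xyz":[36.5,15.3,0],"roll":0,"grip":45},{"xyz":[0,0,0],"roll":-0.121,"grip":45},{"xyz":[0,0,0],"roll":-0.121,"grip":45}]'

```text
time_s: 9.95
position: [0.6451, 0.2011, 0.233]
tcp_rot: [[-0.309, 0.951, 0.001], [0.951, 0.309, 0.0], [0.0, 0.001, -1.0]]
force: [0.1, 0.2, 0.4]
opening: 0.453
grasp_force: 0.0
```

>>> move_arm --increments '[{"xyz":[0,0,0],"roll":-0.121,"grip":45},{"xyz":[0,0,0],"roll":-0.121,"grip":45},{"xyz":[0,0,0],"roll":-0.121,"grip":45},{"xyz":[0,0,0],"roll":-0.121,"grip":45},{"xyz":[0,0,0],"roll":-0.121,"grip":45}]'

```text
time_s: 10.37
position: [0.6448, 0.1982, 0.2334]
tcp_rot: [[-0.793, 0.61, -0.0], [0.61, 0.793, 0.0], [0.0, 0.0, -1.0]]
force: [-0.4, -0.5, 0.9]
opening: 0.449
grasp_force: 0.0
```

>>> move_arm --increments '[{"xyz":[0,0,0],"roll":-0.121,"grip":45},{"xyz":[0,0,0],"roll":-0.121,"grip":45},{"xyz":[0,0,0],"roll":-0.121,"grip":45},{"xyz":[0,0,0],"roll":-0.121,"grip":45},{"xyz":[0,0,0],"roll":-0.121,"grip":45}]'

```text
time_s: 10.78
position: [0.6448, 0.1981, 0.2334]
tcp_rot: [[-0.999, 0.051, -0.0], [0.051, 0.999, 0.0], [0.0, 0.0, -1.0]]
force: [-0.2, 0.6, 1.0]
opening: 0.456
grasp_force: 0.0
```

>>> move_arm --increments '[{"xyz":[0,0,0],"roll":-0.12,"grip":45},{"xyz":[0,0,0],"roll":0,"grip":45}]'

```text
time_s: 10.95
position: [0.6449, 0.198, 0.2334]
tcp_rot: [[-0.998, -0.065, 0.0], [-0.065, 0.998, 0.0], [-0.0, 0.0, -1.0]]
force: [-0.0, 0.6, 0.2]
opening: 0.451
grasp_force: 0.0
```

>>> move_arm --increments '[{"xyz":[0,0,40],"roll":0,"grip":45},{"xyz":[0,0,40],"roll":0,"grip":45},{"xyz":[0,0,40],"roll":0,"grip":45},{"xyz":[0,0,20],"roll":0,"grip":45},{"xyz":[0,0,7],"roll":0,"grip":45}]'

```text
time_s: 11.37
position: [0.6415, 0.1975, 0.0817]
tcp_rot: [[-0.998, -0.06, -0.009], [-0.06, 0.998, -0.001], [0.009, -0.001, -1.0]]
force: [0.5, 0.3, 0.3]
opening: 0.448
grasp_force: 0.0
```

>>> move_arm --increments '[{"xyz":[0,0,0],"roll":0,"grip":45},{"xyz":[9,0,0],"roll":0,"grip":45},{"xyz":[9,0,0],"roll":0,"grip":45},{"xyz":[9,0,0],"roll":0,"grip":45},{"xyz":[9,0,0],"roll":0,"grip":45}]'

```text
time_s: 11.78
position: [0.6098, 0.1956, 0.0888]
tcp_rot: [[-0.998, -0.063, 0.005], [-0.063, 0.998, 0.0], [-0.005, -0.0, -1.0]]
force: [2.2, -0.2, 1.4]
opening: 0.451
grasp_force: 1.5
```

```bash
cat > tin.py <<'E'
from h import *
import sys
TH=np.radians(3.42);EX=np.array([np.cos(TH),np.sin(TH)]);EY=np.array([-EX[1],EX[0]]);O=np.array([.5367,-.0240])
def led(p): return np.array([EX,EY])@(np.array(p)[:2]-O)
for n in("side","top"):
    p,d=bot.capture(n);P=cloud(n,d);c=p.astype(int)
    m=(d>0)&(P[...,2]>.137)&(P[...,2]<.155)&(c[...,2]>c[...,0]*1.5)&(c[...,2]>40)&(P[...,1]>-.12)&(P[...,1]<.3)&(P[...,0]<.66)&(P[...,0]>.42)
    q=P[m]
    if len(q)<20: print(n,'none');continue
    L=np.array([led(x) for x in q])*1000
    r=cv2.minAreaRect(L.astype(np.float32))
    print(n,len(q),'ledge mm',np.round(r[0],1),np.round(r[1],1),'ang',round(r[2],1),'min',np.percentile(L,1,0).round(1),'max',np.percentile(L,99,0).round(1),'z',q[:,2].mean().round(3))
s=bot.read_state();print('tcp ledge',(led(s['position'])*1000).round(1),s['position'][2].round(4),s['force'].round(1),s['time_s'])
if len(sys.argv)>1: cv2.imwrite('pics/'+sys.argv[1],cv2.resize(p[100:280,60:300],(800,600))[:,:,::-1])
E
python3 tin.py
```

```text
side 2385 ledge mm [ 16.4 226.9] [86.5 94.6] ang 10.5 min [-29.7 180.6] max [ 52.1 276.1] z 0.146
top 1717 ledge mm [ 16.8 228.8] [89.8 92.6] ang 9.9 min [-30.1 180.7] max [ 58.8 275.3] z 0.146
tcp ledge [ 83.8 215.2] 0.0881 [-0.9 -1.1 -0.5] 11.8833
```

>>> move_arm --increments '[{"xyz":[7,0,0],"roll":0,"grip":45},{"xyz":[7,0,0],"roll":0,"grip":45},{"xyz":[6,0,0],"roll":0,"grip":45},{"xyz":[0,0,0],"roll":0,"grip":45}]'

```text
time_s: 12.22
position: [0.5874, 0.1944, 0.0867]
tcp_rot: [[-0.998, -0.063, -0.002], [-0.063, 0.998, -0.0], [0.002, 0.0, -1.0]]
force: [0.5, 0.1, -0.1]
opening: 0.448
grasp_force: 0.2
```

```bash
python3 tin.py t4.png
```

```text
side 2189 ledge mm [  3.  233.4] [93.5 96. ] ang 3.2 min [-42.6 189.2] max [ 28.6 279.6] z 0.146
top 1624 ledge mm [  5.  234.9] [94.3 93. ] ang 1.8 min [-41.1 189.3] max [ 49.6 279.4] z 0.146
tcp ledge [ 63.7 215.2] 0.0861 [-0.3 -0.7  0.3] 12.3167
```

View pics/t4.png

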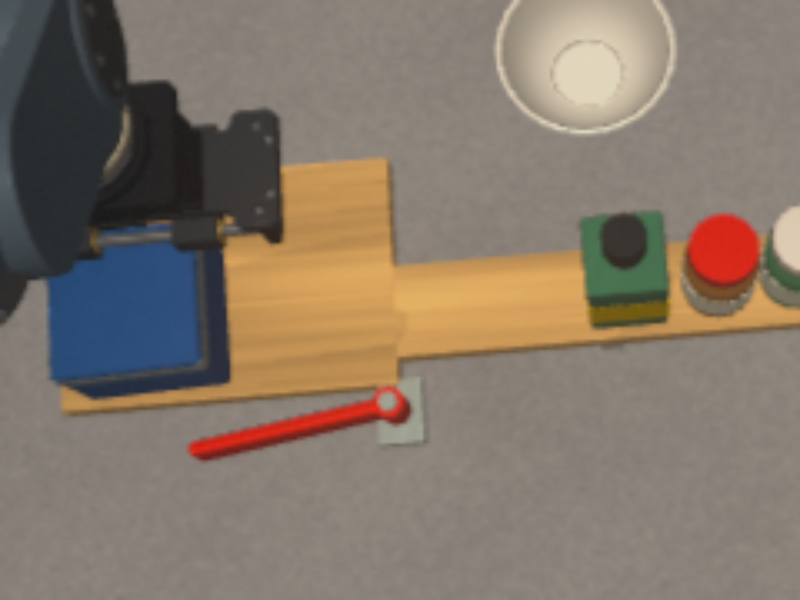

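The tin is nearly square, with its centre about 6 mm off the centreline and its +y side at the far end of the landing. I'll push the last bit, then go round behind it.

>>> move_arm --increments '[{"xyz":[4,0,0],"roll":0,"grip":45},{"xyz":[2.5,0,0],"roll":0,"grip":45},{"xyz":[0,0,0],"roll":0,"grip":45},{"xyz":[-12,0,0],"roll":0,"grip":45},{"xyz":[0,0,-30],"roll":0,"grip":50}]'

```text
time_s: 12.73
position: [0.5911, 0.1942, 0.1107]
tcp_rot: [[-0.998, -0.063, -0.012], [-0.063, 0.998, -0.001], [0.012, -0.001, -1.0]]
force: [0.5, 0.2, 0.0]
opening: 0.471
grasp_force: 0.0
```

>>> move_arm --increments '[{"xyz":[0,0,-40],"roll":0,"grip":50},{"xyz":[0,25,-30],"roll":0,"grip":50},{"xyz":[23,25,0],"roll":0,"grip":50},{"xyz":[23,25,0],"roll":0,"grip":50},{"xyz":[22,22,0],"roll":0,"grip":50}]'

```text
time_s: 13.15
position: [0.5188, 0.2884, 0.187]
tcp_rot: [[-0.998, -0.062, -0.001], [-0.062, 0.998, 0.001], [0.001, 0.001, -1.0]]
force: [-0.4, 0.5, -0.0]
opening: 0.499
grasp_force: 0.0
```

>>> move_arm --increments '[{"xyz":[0,0,0],"roll":0.121,"grip":60},{"xyz":[0,0,0],"roll":0.121,"grip":60},{"xyz":[0,0,0],"roll":0.121,"grip":60},{"xyz":[0,0,0],"roll":0.121,"grip":60},{"xyz":[0,0,0],"roll":0.121,"grip":60}]'

```text
time_s: 13.57
position: [0.5192, 0.2874, 0.1861]
tcp_rot: [[-0.854, 0.521, -0.003], [0.521, 0.854, -0.0], [0.002, -0.002, -1.0]]
force: [-0.2, 0.6, 0.8]
opening: 0.596
grasp_force: 0.0
```

>>> move_arm --increments '[{"xyz":[0,0,0],"roll":0.121,"grip":60},{"xyz":[0,0,0],"roll":0.121,"grip":60},{"xyz":[0,0,0],"roll":0.121,"grip":60},{"xyz":[0,0,0],"roll":0.121,"grip":60},{"xyz":[0,0,0],"roll":0.121,"grip":60}]'

```text
time_s: 13.98
position: [0.5193, 0.2873, 0.186]
tcp_rot: [[-0.406, 0.914, -0.003], [0.914, 0.406, -0.0], [0.001, -0.003, -1.0]]
force: [-0.5, -0.4, 0.3]
opening: 0.6
grasp_force: 0.0
```

>>> move_arm --increments '[{"xyz":[0,0,0],"roll":0.121,"grip":60},{"xyz":[0,0,0],"roll":0.121,"grip":60},{"xyz":[0,0,0],"roll":0.12,"grip":60},{"xyz":[0,0,0],"roll":0,"grip":60}]'

```text
time_s: 14.32
position: [0.5195, 0.2872, 0.1861]
tcp_rot: [[-0.06, 0.998, -0.002], [0.998, 0.06, -0.0], [-0.0, -0.002, -1.0]]
force: [0.2, 1.4, 0.5]
opening: 0.6
grasp_force: 0.0
```

```bash
python3 tin.py; python3 -c "
from h import *
print(bot.read_state()['tcp_rot'].round(3), bot.read_state()['joint_positions'].round(0))"
```

```text
side 939 ledge mm [ -3.2 238.3] [90.6 92.2] ang 86.9 min [-46.1 195.4] max [ 41.4 281.6] z 0.146
top 1904 ledge mm [-1.000e-01  2.359e+02] [92.8 92.7] ang 89.9 min [-45.6 190.7] max [ 44.3 281.5] z 0.146
tcp ledge [  1.6 311.7] 0.1862 [-0.   0.2  0.1] 14.4167
[[-0.065  0.998 -0.002]
 [ 0.998  0.065 -0.   ]
 [-0.    -0.002 -1.   ]] [18. 30. 89.  0. 61. 14.]
```

>>> move_arm --increments '[{"xyz":[0,-1.5,40],"roll":0,"grip":60},{"xyz":[0,0,35],"roll":0,"grip":60},{"xyz":[0,0,20],"roll":0,"grip":60},{"xyz":[0,0,5],"roll":0,"grip":60},{"xyz":[-5,0,0],"roll":0,"grip":60}]'

```text
time_s: 14.83
position: [0.5179, 0.2823, 0.0849]
tcp_rot: [[-0.064, 0.998, -0.004], [0.998, 0.064, -0.001], [-0.001, -0.004, -1.0]]
force: [-0.2, 0.7, 0.5]
opening: 0.597
grasp_force: 0.0
```

>>> move_arm --increments '[{"xyz":[-8,0,0],"roll":0,"grip":60},{"xyz":[-10,0,0],"roll":0,"grip":60},{"xyz":[-11,0,0],"roll":0,"grip":60},{"xyz":[-11,0,0],"roll":0,"grip":60},{"xyz":[-11,0,0],"roll":0,"grip":60}]'

```text
time_s: 15.25
position: [0.5236, 0.2308, 0.0881]
tcp_rot: [[-0.061, 0.998, 0.003], [0.998, 0.061, 0.002], [0.002, 0.003, -1.0]]
force: [-0.5, 5.6, 3.7]
opening: 0.6
grasp_force: 2.5
```

>>> move_arm --increments '[{"xyz":[-11,0,0],"roll":0,"grip":60},{"xyz":[-11,0,0],"roll":0,"grip":60},{"xyz":[-11,0,0],"roll":0,"grip":60},{"xyz":[-11,0,0],"roll":0,"grip":60},{"xyz":[-11,0,0],"roll":0,"grip":60}]'

```text
time_s: 15.67
position: [0.5258, 0.1754, 0.0867]
tcp_rot: [[-0.062, 0.998, -0.0], [0.998, 0.062, 0.0], [0.0, -0.0, -1.0]]
force: [-0.4, 3.9, 3.7]
opening: 0.599
grasp_force: 2.3
```

```bash
python3 tin.py
```

```text
side 56 ledge mm [ 19.6 156.8] [ 33.9 110.7] ang 42.1 min [-29.1 106.1] max [ 44.1 188.8] z 0.146
top 1636 ledge mm [ -0.9 141. ] [92.5 94.1] ang 0.4 min [-46.5  95. ] max [ 43.6 185.6] z 0.146
tcp ledge [  0.6 198.1] 0.0861 [-0.4 -0.3  0. ] 15.7667
```

>>> move_arm --increments '[{"xyz":[-11,0,0],"roll":0,"grip":60},{"xyz":[-11,0,0],"roll":0,"grip":60},{"xyz":[-11,0,0],"roll":0,"grip":60},{"xyz":[-11,0,0],"roll":0,"grip":60},{"xyz":[-11,0,0],"roll":0,"grip":60}]'

```text
time_s: 16.18
position: [0.5288, 0.1202, 0.0861]
tcp_rot: [[-0.062, 0.998, -0.001], [0.998, 0.062, -0.0], [-0.0, -0.001, -1.0]]
force: [0.2, 1.1, -1.0]
opening: 0.601
grasp_force: 0.8
```

>>> move_arm --increments '[{"xyz":[-11,0,0],"roll":0,"grip":60},{"xyz":[-11,0,0],"roll":0,"grip":60},{"xyz":[-11,0,0],"roll":0,"grip":60},{"xyz":[-11,0,0],"roll":0,"grip":60},{"xyz":[-11,0,0],"roll":0,"grip":60}]'

```text
time_s: 16.6
position: [0.5326, 0.0655, 0.0865]
tcp_rot: [[-0.062, 0.998, -0.0], [0.998, 0.062, -0.0], [-0.0, -0.0, -1.0]]
force: [0.7, 2.4, -1.2]
opening: 0.595
grasp_force: 0.8
```

>>> move_arm --increments '[{"xyz":[-7,0,0],"roll":0,"grip":60},{"xyz":[-5,0,0],"roll":0,"grip":60},{"xyz":[-5,0,0],"roll":0,"grip":60},{"xyz":[-3,0,0],"roll":0,"grip":60},{"xyz":[0,0,0],"roll":0,"grip":60}]'

```text
time_s: 17.02
position: [0.5341, 0.046, 0.0867]
tcp_rot: [[-0.062, 0.998, 0.0], [0.998, 0.062, -0.001], [-0.001, 0.0, -1.0]]
force: [0.2, -1.1, 0.0]
opening: 0.601
grasp_force: 0.0
```

```bash
cat >> tin.py <<'E'
m=(d>0)&(P[...,2]>.16)&(P[...,2]<.175)&(c[...,1]>c[...,0]*1.3)&(P[...,1]>-.14)&(P[...,1]<-.03)
q=P[m]
if len(q)>20:
    L=np.array([led(x) for x in q])*1000;r=cv2.minAreaRect(L.astype(np.float32));print('oil top',len(q),np.round(r[0],1),np.round(r[1],1),round(r[2],1))
E
python3 tin.py t5.png
```

```text
side 154 ledge mm [ 7.3 13.4] [ 60.9 100.1] ang 8.6 min [-29.5 -31.5] max [43.6 59.1] z 0.146
top 1530 ledge mm [0.7 9.7] [94.2 86.3] ang 0.2 min [-45.5 -32.7] max [45.  42.6] z 0.145
tcp ledge [ 1.7 70.5] 0.0867 [-0.1 -0.3  0.3] 17.1167
oil top 379 [  0.2 -82.1] [48.7 50.6] 89.3
```

View pics/t5.png

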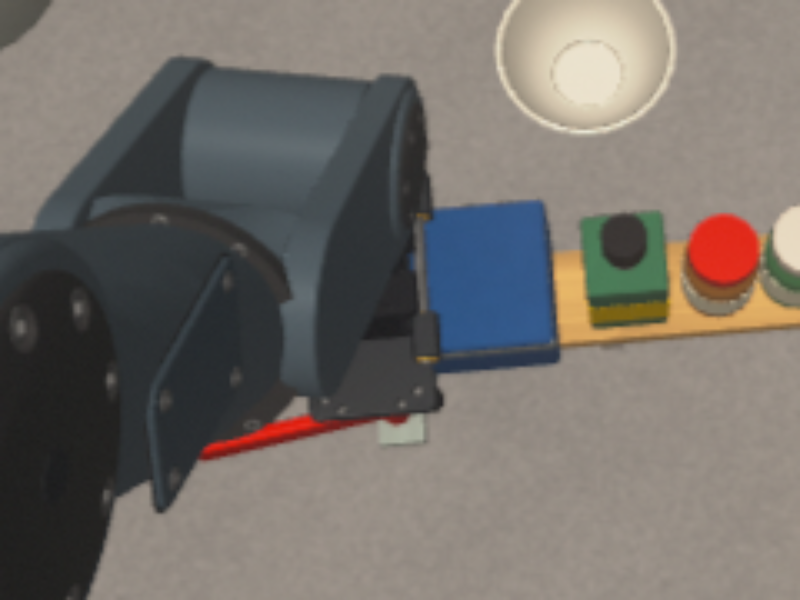

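The tin sits square on the lane about 20 mm short of the bottle. One more gentle push.

>>> move_arm --increments '[{"xyz":[-5,0,0],"roll":0,"grip":60},{"xyz":[-5,0,0],"roll":0,"grip":60},{"xyz":[-4,0,0],"roll":0,"grip":60},{"xyz":[-2,0,0],"roll":0,"grip":60},{"xyz":[0,0,0],"roll":0,"grip":60}]'

```text
time_s: 17.53
position: [0.5351, 0.0302, 0.0867]
tcp_rot: [[-0.062, 0.998, 0.0], [0.998, 0.062, -0.0], [-0.0, 0.0, -1.0]]
force: [-0.8, 0.2, 0.3]
opening: 0.598
grasp_force: 0.5
```

```bash
python3 tin.py; python3 oil.py|tail -1
```

```text
side 157 ledge mm [ 8.  -1.4] [ 60.1 107. ] ang 8.8 min [-28.1 -48.6] max [44.1 45.5] z 0.146
top 1502 ledge mm [ 0.3 -6.7] [93.6 85. ] ang 0.1 min [-45.6 -48.3] max [45.2 26. ] z 0.145
tcp ledge [ 1.6 54.2] 0.0866 [-0.2 -0.2  0.4] 17.6333
oil top 376 [  0.  -82.2] [48.7 50.9] 89.5
[ 1.18652909  3.00692515 -0.52858193]
```

>>> move_arm --increments '[{"xyz":[8,0,0],"roll":0,"grip":60},{"xyz":[7,0,-5],"roll":0,"grip":60},{"xyz":[0,0,-30],"roll":0,"grip":40},{"xyz":[0,0,-35],"roll":0,"grip":20},{"xyz":[0,0,-30],"roll":0,"grip":0}]'

```text
time_s: 18.1
position: [0.5335, 0.0466, 0.1879]
tcp_rot: [[-0.063, 0.998, -0.001], [0.998, 0.063, -0.0], [0.0, -0.001, -1.0]]
force: [0.4, -0.2, -0.2]
opening: 0.452
grasp_force: 0.0
```

>>> move_arm --increments '[{"xyz":[17,-29.6,0],"roll":0,"grip":0},{"xyz":[17,-29.6,0],"roll":0,"grip":0},{"xyz":[17,-29.6,0],"roll":0,"grip":0},{"xyz":[17,-29.6,0],"roll":0,"grip":0},{"xyz":[17,-29.6,0],"roll":0,"grip":0}]'

```text
time_s: 18.52
position: [0.3792, 0.1223, 0.1869]
tcp_rot: [[-0.062, 0.998, 0.0], [0.998, 0.062, -0.0], [-0.0, 0.0, -1.0]]
force: [1.0, 0.4, -0.1]
opening: 0.079
grasp_force: 0.0
```

```bash
python3 tin.py t6.png
```

```text
side 1544 ledge mm [-1.6 -7.9] [105.1  92.9] ang 89.9 min [-47.  -50.7] max [43.7 42.9] z 0.146
top 1881 ledge mm [ 0.3 -2.6] [93.8 93.3] ang 0.4 min [-45.7 -48.1] max [45.2 42.7] z 0.145
tcp ledge [-154.3  156.8] 0.1862 [-0.6 -0.3 -0.6] 18.6167
oil top 377 [ -0.3 -82.1] [48.7 50.5] 89.4
```

View pics/t6.png

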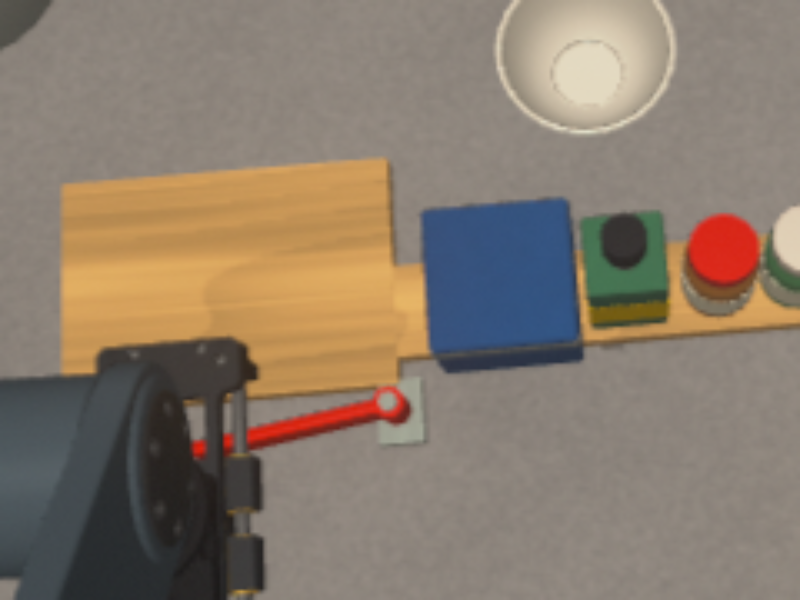

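The tin stands on the lane, centred and close to the bottle; the bar is still parked. Now I swing the bar.

>>> move_arm --increments '[{"xyz":[0,0,40],"roll":0,"grip":0},{"xyz":[0,0,35],"roll":0,"grip":0},{"xyz":[0,0,17],"roll":0,"grip":0},{"xyz":[0,0,3],"roll":0,"grip":0},{"xyz":[3,15,0],"roll":0,"grip":0}]'

```text
time_s: 19.03
position: [0.3916, 0.1252, 0.0904]
tcp_rot: [[-0.062, 0.998, -0.009], [0.998, 0.062, -0.001], [0.0, -0.009, -1.0]]
force: [-1.4, 0.4, 0.1]
opening: 0.005
grasp_force: 0.0
```

>>> move_arm --increments '[{"xyz":[3,19,0],"roll":0,"grip":0},{"xyz":[7,17,0],"roll":0,"grip":0},{"xyz":[5,16,0],"roll":0,"grip":0},{"xyz":[1,17,0],"roll":0,"grip":0},{"xyz":[-1,18,0],"roll":0,"grip":0}]'

```text
time_s: 19.45
position: [0.4825, 0.1463, 0.0927]
tcp_rot: [[-0.063, 0.998, 0.0], [0.998, 0.063, -0.0], [-0.0, 0.0, -1.0]]
force: [-0.7, -0.4, -0.3]
opening: 0.001
grasp_force: 0.4
```

>>> move_arm --increments '[{"xyz":[-5,17,0],"roll":0,"grip":0},{"xyz":[-7,16,0],"roll":0,"grip":0},{"xyz":[-10,14,0],"roll":0,"grip":0},{"xyz":[-13,13,0],"roll":0,"grip":0},{"xyz":[-10,7,0],"roll":0,"grip":0}]'

```text
time_s: 19.87
position: [0.554, 0.1044, 0.0929]
tcp_rot: [[-0.062, 0.998, 0.004], [0.998, 0.062, -0.0], [-0.0, 0.004, -1.0]]
force: [-0.6, -0.5, 0.3]
opening: 0.006
grasp_force: 0.3
```

>>> move_arm --increments '[{"xyz":[-11,7,0],"roll":0,"grip":0},{"xyz":[-11,4,0],"roll":0,"grip":0},{"xyz":[-9,3,0],"roll":0,"grip":0},{"xyz":[-5,1,0],"roll":0,"grip":0},{"xyz":[0,0,0],"roll":0,"grip":0}]'

```text
time_s: 20.28
position: [0.5688, 0.0686, 0.0917]
tcp_rot: [[-0.06, 0.998, 0.0], [0.998, 0.06, -0.0], [-0.0, 0.0, -1.0]]
force: [0.4, 0.5, 0.1]
opening: 0.004
grasp_force: 0.0
```

```bash
python3 tin.py t7.png
```

```text
side 218 ledge mm [-31.6 -26.8] [50.7 32. ] ang 89.4 min [-47.6 -50.6] max [-15.4  -2.8] z 0.146
top 1888 ledge mm [ 0.  -2.6] [93.4 93.2] ang 0.6 min [-45.5 -48. ] max [45.4 42.8] z 0.145
tcp ledge [37.  91.7] 0.0916 [ 0.3 -0.7  0.2] 20.3833
oil top 373 [  0.1 -82.3] [48.8 50.4] 89.9
```

View pics/t7.png

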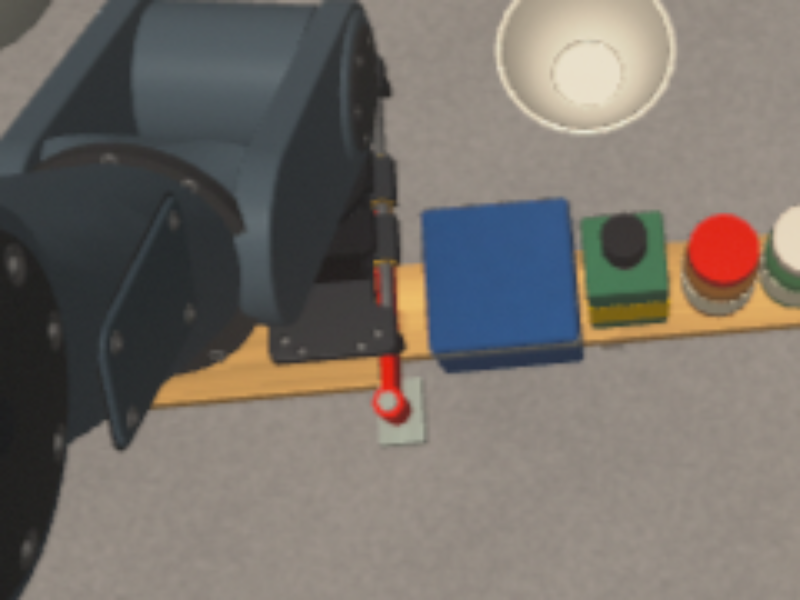

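The bar lies almost straight across, with its pin at (388,402). I'll nudge it a little further, back off, and check.

>>> move_arm --increments '[{"xyz":[-3,0,0],"roll":0,"grip":0},{"xyz":[-3,0,0],"roll":0,"grip":0},{"xyz":[0,0,0],"roll":0,"grip":0}]'

```text
time_s: 20.63
position: [0.5681, 0.0675, 0.0916]
tcp_rot: [[-0.06, 0.998, -0.001], [0.998, 0.06, 0.006], [0.006, -0.0, -1.0]]
force: [-0.3, 10.8, 1.1]
opening: 0.007
grasp_force: 5.5
```

>>> move_arm --increments '[{"xyz":[20,0,0],"roll":0,"grip":0},{"xyz":[30,0,-20],"roll":0,"grip":0},{"xyz":[30,0,-25],"roll":0,"grip":0},{"xyz":[30,0,-25],"roll":0,"grip":0},{"xyz":[30,0,-25],"roll":0,"grip":0}]'

```text
time_s: 21.05
position: [0.5593, 0.2051, 0.1874]
tcp_rot: [[-0.062, 0.998, -0.001], [0.998, 0.062, -0.0], [-0.0, -0.001, -1.0]]
force: [1.8, -0.2, -0.1]
opening: 0.003
grasp_force: 0.0
```

```bash
cat >> tin.py <<'E'
m=(d>0)&(P[...,2]>.09)&(P[...,2]<.13)&(c[...,0]>130)&(c[...,1]<70)&(P[...,1]>-.0)&(P[...,1]<.3)
L=np.array([led(x) for x in P[m]])
vx,vy,x0,y0=cv2.fitLine(L.astype(np.float32),cv2.DIST_L2,0,.01,.01).ravel()
print('stop',.35+np.pi/2-np.arctan2(vy*np.sign(vx),abs(vx)),L.min(0),L.max(0))
E
python3 tin.py; python3 oil.py | tail -1; python3 - <<'E'
from h import *
p,d=bot.capture("side");cv2.imwrite('pics/s8.png',cv2.resize(p[100:340,100:420],(800,600))[:,:,::-1])
E
```

```text
side 388 ledge mm [-33.8  -9.6] [86.1 29. ] ang 89.3 min [-47.7 -48.1] max [-19.   31.4] z 0.146
top 1877 ledge mm [ 0.3 -2.5] [94.  93.1] ang 0.5 min [-45.5 -48. ] max [45.1 42.5] z 0.145
tcp ledge [ 39.4 230.7] 0.1912 [ 0.6 -0.7  1.2] 21.15
oil top 376 [ -0.4 -82.3] [48.9 50.3] 89.9
stop 1.9156798 [-0.07963322  0.06690145] [0.05764681 0.08486121]
[-1.61072819 -1.44652169  0.11663991]
```

View pics/s8.png

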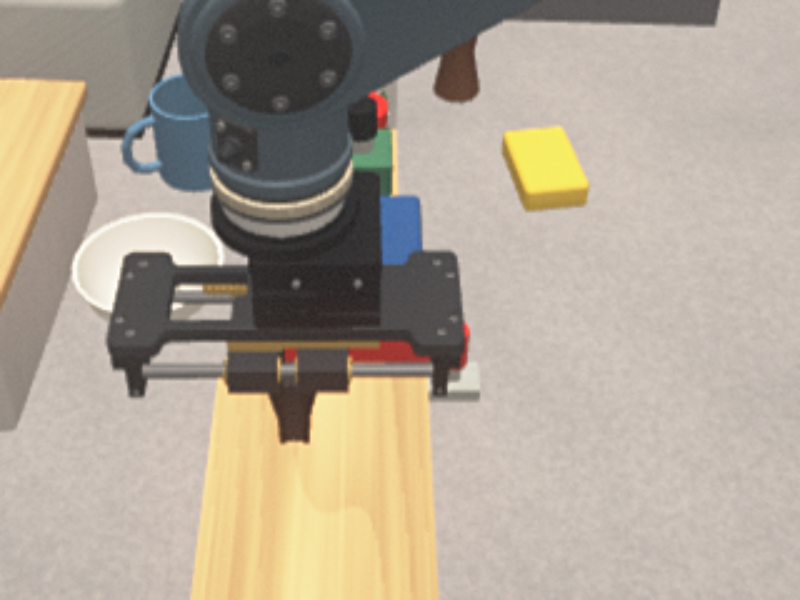

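The side view shows the bar across behind the tin, and the bottle and a jar upright beyond it. The measured stop angle is 1.916 rad, the tin is at x 0.3 mm, and the tin-to-bottle distance is about 80 mm. Everything is in place, so I'm handing it in.

```bash
python3 -c "
from rig import bot
print(bot.hand_in())"
```

```text
the job is handed in; nothing more can be done
None
```

I handed the job in at about 21 s, with no verdict shown: the bottle is upright, the tin square on the lane about 6 mm from it, and the stop bar closed at 1.92 rad, with nothing knocked over in the views I checked.

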